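Nudge the fired sample discs into their recesses

TASK

Two round fired-clay sample discs lie loose on the wooden sample board. With the fingertips, slide each one over the board until it drops into the round recess of its own size and lies flat and flush, the large disc in the large recess and the small disc in the small one. Only push them: do not pick the discs up or let them leave the board, and leave the other things on the bench where they are.

Things in the scene. Friction and masses are not known exactly. Their poses are not given: they have to be found in the camera images.
- board: flat pale plywood board, 220 mm (its x) by 330 mm (its y) by 25 mm thick, fixed to the bench. Origin at the centre of its underside, at bench height; x points roughly away from the robot, z up. The discs slide on its top face, 25 mm above the bench. Two round recesses 10 mm deep with flat, grey-lined floors are let into its far half, 85 mm either side of the board's x axis, both 40 mm beyond the board's centre.
- recess_large (a point): centre of the mouth of the large recess (68 mm wide, 10 mm deep), level with the board's top face; on the board's +y side
- recess_small (a point): centre of the mouth of the small recess (50 mm wide, 10 mm deep), level with the board's top face; on the board's -y side
- disc_large_centre (a point): centre (half-way up) of the large loose disc: terracotta with a white glazed patch on top, 64 mm diameter, 10 mm thick, about 60 g; z is its axis. It starts flat on the robot's half of the board, on either side. Lying on the board its centre is 5 mm above the board's top; in its recess it is 5 mm below it, the disc's top flush with the board
- disc_small_centre (a point): centre (half-way up) of the small loose disc: like the large one but 46 mm diameter, 10 mm thick, about 32 g; it starts on the robot's half of the board on the side that the large disc is not on. Flush in its recess its centre is 5 mm below the board's top
- disc_large: the same large disc, origin at the centre of its underside
- disc_small: the same small disc, origin at the centre of its underside
- glaze_pot: small closed glaze pot, 34 mm wide, 45 mm tall, standing on the board by the middle of its far edge; origin at its underside. Leave alone
- modelling_tool: flat wooden modelling tool, 175 mm long, 10 mm high, lying on the bench on the robot's side of the board; origin near its middle, on its underside. Leave alone
- sprig_mould: plaster mould block 60 x 70 x 26 mm on the bench beside the board's +y end; origin at its underside. Leave alone
- beaker: clear plastic beaker, 70 mm wide, 85 mm tall, on the bench beside the far corner of the board's -y end; origin at its underside. Leave alone
- test_cup: terracotta cup, 68 mm wide, 60 mm tall, on the bench beside the board's -y end; origin at its underside. Leave alone
- glaze_brush: brush 170 mm long lying on the bench beyond the board; origin on its underside. Leave alone
- scraper: flat steel scraper 50 x 90 x 5 mm on the bench beside the board's +y end; origin at its underside. Leave alone
Not all that is in view belongs to the job. What is shaped like the disc_small but blue or red is not meant. What is shaped like the disc_large but yellow is not meant.

How it is judged:
At the end, for the whole second after the job is handed in: each disc lies in the recess of its own size: centre within 4 mm (horizontally) of the recess centre, top no more than 1.5 mm proud of the board, tilted less than 0.05 rad, at rest; every bystander within 25 mm of where it started (horizontal distance between disc_large_centre and recess_large below 0.004 m and z of disc_large_centre in the frame of recess_large below -0.0035 m and angle between each of disc_large_centre, disc_small_centre's own z axis and vertical below 0.05 rad and linear speed of each of disc_large, disc_small below 0.01 m/s and horizontal distance between disc_small_centre and recess_small below 0.004 m and z of disc_small_centre in the frame of recess_small below -0.0035 m and distance of each of glaze_pot, modelling_tool, sprig_mould, beaker, test_cup, glaze_brush, scraper from where it was at the start of the episode below 0.025 m); the robot touches nothing.
It fails at once if a disc was lifted: its centre rose more than 15 mm above where it lies on the board (z of any of disc_large_centre, disc_small_centre in the frame of board above 0.045 m).
It fails at once if a disc left the board (z of any of disc_large_centre, disc_small_centre in the frame of board below 0.012 m).
It fails at once if another thing on the bench was pushed more than 25 mm away or knocked over (distance of any of glaze_pot, modelling_tool, sprig_mould, beaker, test_cup, glaze_brush, scraper from where it was at the start of the episode above 0.025 m or angle between any of glaze_pot, modelling_tool, sprig_mould, beaker, test_cup, glaze_brush, scraper's own z axis and vertical above 0.5 rad).
It also fails if it takes over 67 s, if anything falls off the work surface, if the arm or the gripper's body presses on something with over 40 N, if the wrist force passes 120 N, or if a joint passes its speed limit or range.

ROBOT

A 7-joint arm with a two-finger parallel gripper is mounted at the origin on the work surface. World frame = base frame: x ahead of the robot, y to its left, z up, the work surface at z = 0. Lengths are in m, angles in rad, forces in N, time in s.
With the tool pointing down it reaches from about 0.425 to 0.95 m from the base axis. Payload 4.7 kg.
Tool frame: the origin (TCP) lies at the very end of the fingers, on their centre line; the grasp point (between the pads) lies 19 mm behind it; z points along the fingers, y is the direction in which the jaws open and shut (so a half turn about z gives the same grasp; the last joint's range is limited). The gripper opens to 85 mm and grips with 20 to 120 N. Pads are 22 mm wide; open, the fingers measure 114 mm over their backs; the gripper's body (76 mm by 85 mm) begins 54 mm behind the grasp point. The pads swing forward as they close: fully open they stand 13 mm farther back than shut.
Start: joints at [1.263, 0.469, -0.049, 1.532, 0.024, 1.141, -0.082], TCP at [0.186, -0.649, 0.231] pointing down, gripper open.
Joint ranges: [-2.59, 2.59], [-0.33, 1.99], [-1.39, 1.29], [0.1, 2.45], [-1.04, 4.18], [0.21, 1.99], [-2.66, 2.66]. Speed limits (rad/s): [2.57, 2.57, 3.14, 3.14, 3.14, 3.14, 3.14].

INTERFACE

Orientations are given as a rotation vector (axis times angle).
In Python, from rig import manip, imaging, job gives the robot as it stands. The module is installed in compiled form; this text tells all that it offers.
- The arm moves only by the tool step_arm, never from a script. Its argument "plan" is text: rows parted by semicolons, each of 7 numbers parted by spaces: the shift along the tool's x, y, z in units of 60 mm (1.0 is 60 mm), then the turn, a rotation vector about the tool's x, y, z in rad, then the gripper command: -1 is shut, 1 is fully open, values between are in proportion. In form: x y z wx wy wz grip; .... A call has 1 to 8 rows; each row shifts and turns the commanded pose from where the row before left it, along the tool's axes as they then stand; what a row does not reach is not made up. A row lasts 1/8 s, in which the tool goes at most 62.5 mm and 10.7 degrees, less where a joint would pass 70% of its speed; a pose out of reach is approached as far as the arm can. A call is refused whole if a number of a shift passes 1 or a number of a turn 0.188, either way. A call with a gripper value outside its range is refused whole. The fingers move at their own pace and stop on an object; "newtons" is the grip in N (left out, the last holds). Time passes only in rows, so rows that do not move let the fingers close. It gives the time, the measured TCP pose, the force and the opening at its end, in the units of the state.
- manip.get_obs(): the state, without advancing time (a new reading comes with each control period).
- imaging.snapshot(name): name is "scene" or "side" or "wrist"; returns the picture (420x560x3 uint8, red, green, blue); there is no depth.
- imaging.camera_params(name): a dict with "K" (3x3 intrinsics, pixels), "extrinsics" (4x4, takes a point from world to camera coordinates); the wrist camera has in their place "mount" (4x4, takes a point from camera to tool coordinates, whose origin is the TCP and whose axes are the flange's). Camera axes: x right, y down, z forward; pixel columns grow to the right and rows downward; lengths in m; the calibration is good to about 2 mm. A picture is of the moment at which its call begins: read the wrist's pose just before it. camera_params takes no time and is no camera call.
- job.finish_job(): hands the job in, once; it reports no verdict.
The state is a dict: "clock": time; "joint_pos": joint angles; "qd": joint speeds; "joint_torque": joint torques, N m; "position": TCP position; "tcp_rot": TCP orientation; "force": force on the tool from outside, world axes, zero at the start; "moment": the same for the moment, N m; "width": finger opening in m.
Only numpy, scipy, OpenCV 4.12 (cv2) and the standard library are available. Lean on these libraries where they do the work, as an engineer would, in place of code of your own. Each camera call takes 0.05 s, during which the arm holds its last target. There are 200 camera calls.

## Working session

There is one attempt and no reset: what is moved stays moved. The work goes in short steps, Python scripts to look and compute and a tool call to move; the robot and the scene stay as the last step left them, time stands still between calls to the robot, and variables do not carry over. Pictures are saved under pics/ and viewed, about 8 in all and at most 12, crops included, and the job is handed in when it is done.

Besides the shell and the picture viewer there is one more tool, called after "Call:" by a JSON object that holds its "api" and its "payload", one argument or row to a line. step_arm: Moves the arm, as the interface text tells. Its arguments: {"type":"object","properties":{"plan":{"type":"string"},"newtons":{"type":"number"}},"required":["plan"]}

```bash
mkdir -p pics; python3 - <<'E'
from rig import manip, imaging
import cv2,numpy as np
o=manip.get_obs();print({k:np.round(v,3) for k,v in o.items()})
for n in("scene","side","wrist"):
    cv2.imwrite(f"pics/{n}0.png",imaging.snapshot(n)[:,:,::-1])
    print({k:np.round(v,4).tolist() for k,v in imaging.camera_params(n).items()})
E
```

```text
{'clock': np.float64(0.0), 'joint_pos': array([ 1.263,  0.469, -0.049,  1.534,  0.024,  1.141, -0.082]), 'qd': array([ 0.002,  0.001,  0.001,  0.   , -0.   ,  0.001,  0.   ]), 'joint_torque': array([-0.0000e+00, -5.1031e+01, -4.7000e-02, -2.3771e+01,  1.1000e-02,
        8.0000e-03, -0.0000e+00]), 'position': array([ 0.186, -0.648,  0.23 ]), 'tcp_rot': array([-3.109e+00, -4.360e-01,  1.000e-03]), 'force': array([ 0.021, -0.065, -0.389]), 'moment': array([-0.074, -0.037,  0.012]), 'width': np.float64(0.085)}
{'K': [[415.0448, 0.0, 280.8826], [0.0, 415.0448, 211.0829], [0.0, 0.0, 1.0]], 'extrinsics': [[0.1924, 0.9813, 0.0053, -0.1422], [0.5444, -0.1022, -0.8326, -0.2608], [-0.8165, 0.1631, -0.5539, 1.3855], [0.0, 0.0, 0.0, 1.0]]}
{'K': [[419.378, 0.0, 289.9799], [0.0, 419.378, 215.6897], [0.0, 0.0, 1.0]], 'extrinsics': [[-0.7948, -0.6069, 0.0058, 0.4688], [-0.4174, 0.5397, -0.7311, 0.252], [0.4406, -0.5835, -0.6823, 0.6186], [0.0, 0.0, 0.0, 1.0]]}
{'K': [[299.2389, 0.0, 282.726], [0.0, 299.2389, 214.715], [0.0, 0.0, 1.0]], 'mount': [[-0.0001, -0.9474, -0.3199, 0.0828], [1.0, -0.0, -0.0001, -0.0005], [0.0001, -0.3199, 0.9474, -0.1428], [0.0, 0.0, 0.0, 1.0]]}
```

View pics/scene0.png

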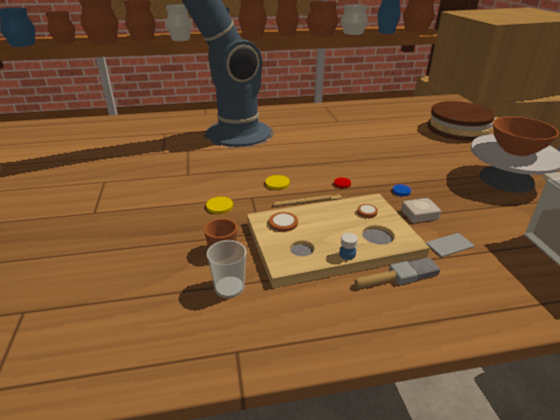

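View pics/side0.png

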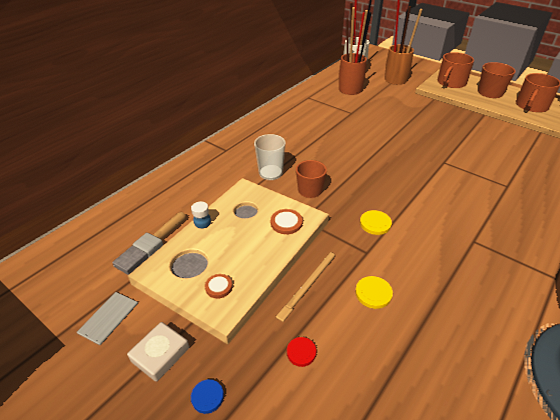

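The scene view shows the large disc at (283,221) on the −y side and the small disc at (368,211) on the +y side. The recesses are opposite them: small at (302,248), large at (378,235). So both discs have to cross the board. The pot is at (348,245).

```bash
cat > h.py <<'E'
from rig import manip, imaging
import cv2,numpy as np
from scipy.spatial.transform import Rotation as R
def cam(n,o=None):
    p=imaging.camera_params(n);K=np.array(p["K"])
    if n=="wrist":
        T=np.eye(4);T[:3,:3]=R.from_rotvec(o["tcp_rot"]).as_matrix();T[:3,3]=o["position"]
        E=np.linalg.inv(T@np.array(p["mount"]))
    else:E=np.array(p["extrinsics"])
    return K,E
def ray(c,uv,z):
    K,E=c;C=np.linalg.inv(E);uv=np.atleast_2d(uv).astype(float)
    d=(C[:3,:3]@np.linalg.inv(K)@np.c_[uv,np.ones(len(uv))].T).T
    return (C[:3,3]+d*((z-C[2,3])/d[:,2])[:,None])[:,:2]
E
python3 - <<'E'
from h import *
c=cam("scene")
for n,uv,z in [("L",(283,221),.035),("S",(368,211),.035),("rs",(302,248),.02),("rl",(378,235),.02),("corners",[(248,215),(383,198),(424,252),(271,272)],.025),("pot",(348,256),.025),("cup",(222,248),0),("beaker",(228,290),0),("mould",(420,212),.02),("tool",[(274,204),(341,197)],0.01)]:print(n,ray(c,uv,z).round(3).tolist())
c=cam("side")
for n,uv,z in [("L",(287,221),.035),("S",(219,285),.035),("rs",(246,211),.02),("rl",(189,264),.02),("corners",[(245,179),(329,214),(228,333),(131,281)],.025)]:print(n,ray(c,uv,z).round(3).tolist())
E
```

```text
L [[0.579, 0.036]]
S [[0.576, 0.232]]
rs [[0.659, 0.059]]
rl [[0.646, 0.229]]
corners [[0.527, -0.034], [0.515, 0.294], [0.723, 0.294], [0.724, -0.016]]
pot [[0.706, 0.141]]
cup [[0.604, -0.1]]
beaker [[0.731, -0.099]]
mould [[0.581, 0.358]]
tool [[0.47, 0.036], [0.469, 0.205]]
L [[0.568, 0.039]]
S [[0.563, 0.233]]
rs [[0.662, 0.055]]
rl [[0.649, 0.224]]
corners [[0.731, -0.019], [0.519, -0.038], [0.493, 0.286], [0.696, 0.314]]
```

```bash
cat >> h.py <<'E'
def go(x,y,z,yaw=None):
    "print shift (units of 60 mm) in current tool axes, and turn wz to a yaw (deg)"
    o=manip.get_obs();M=R.from_rotvec(o["tcp_rot"]).as_matrix()
    print("t",round(float(o["clock"]),2),"yaw",np.degrees(np.arctan2(M[1,0],M[0,0])).round(2),"shift",(M.T@(np.array([x,y,z])-o["position"])/.06).round(3),"axis",M[:,2].round(3))
    if yaw is not None:
        T=np.array([[np.cos(np.radians(yaw)),np.sin(np.radians(yaw)),0],[np.sin(np.radians(yaw)),-np.cos(np.radians(yaw)),0],[0,0,-1]]).T
        T=np.column_stack([[np.cos(np.radians(yaw)),np.sin(np.radians(yaw)),0],[np.sin(np.radians(yaw)),-np.cos(np.radians(yaw)),0],[0,0,-1]])
        print("turn",R.from_matrix(M.T@T).as_rotvec().round(4),"shift after turn",(T.T@(np.array([x,y,z])-o["position"])/.06).round(3))
E
sed -i '/^        T=np.array(\[\[np.cos/d' h.py
python3 -c "
from h import *
go(.68,.14,.3)"
```

```text
t 0.15 yaw 15.98 shift [ 11.538 -10.369  -1.143] axis [-0.     0.001 -1.   ]
```

Call:
{"api": "step_arm", "payload": {
  "plan": "0.5 -0.5 -0.3 0 0 0 -0.3;0.72 -0.65 -0.2 0 0 0 -0.3;0.72 -0.65 -0.1 0 0 0 -0.3;0.72 -0.65 -0.1 0 0 0 -0.3;0.72 -0.65 -0.1 0 0 0 -0.3;0.72 -0.65 -0.1 0 0 0 -0.3;0.72 -0.65 -0.1 0 0 0 -0.3;0.72 -0.65 -0.1 0 0 0 -0.3"
}}

```text
clock: 1.15
position: [0.4226, -0.2644, 0.2975]
tcp_rot: [3.111, 0.436, 0.0]
force: [1.0, -0.0, 1.3]
width: 0.0299
```

Call:
{"api": "step_arm", "payload": {
  "plan": "0.72 -0.65 0 0 0 0 -0.3;0.72 -0.65 0 0 0 0 -0.3;0.72 -0.65 0 0 0 0 -0.3;0.72 -0.65 0 0 0 0 -0.3;0.72 -0.65 0 0 0 0 -0.3;0.72 -0.65 0 0 0 0 -0.3;0.72 -0.65 0 0 0 0 -0.3;0.5 -0.5 0 0 0 0 -0.3"
}}

```text
clock: 2.15
position: [0.6588, 0.1192, 0.2967]
tcp_rot: [-3.11, -0.439, 0.001]
force: [0.5, 0.0, 0.7]
width: 0.0299
```

```bash
python3 -c "
from h import *
go(.68,.14,.3,68)
o=manip.get_obs();print(o['position'],o['width'],o['joint_pos'].round(2))"
```

```text
t 2.15 yaw 16.07 shift [ 0.436 -0.236 -0.056] axis [-0.001  0.001 -1.   ]
turn [-1.000e-03  2.000e-04 -9.064e-01] shift after turn [ 0.454  0.198 -0.056]
[0.65879128 0.11918351 0.29665388] 0.0298947576627972 [ 0.09  0.46 -0.49  1.44  0.22  1.29 -1.71]
```

```bash
python3 - <<'E'
from h import *
o=manip.get_obs();im=imaging.snapshot("wrist")
np.savez("w1.npz",im=im,**o);cv2.imwrite("pics/w1.png",im[:,:,::-1])
E
```

```text
(no output)
```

View pics/w1.png

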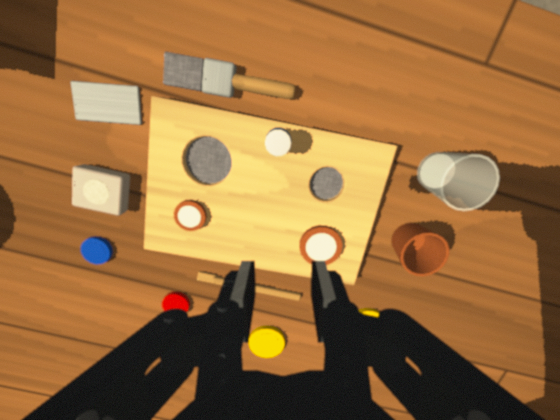

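The wrist view shows the whole layout: large disc (321,246), small disc (190,215), large recess (208,160), small recess (326,184), pot (278,142). I'll measure these now.

```bash
cat >> h.py <<'E'
def circ(P):
    A=np.c_[2*P,np.ones(len(P))];s=np.linalg.lstsq(A,(P**2).sum(1),rcond=None)[0]
    return s[:2],np.sqrt(s[2]+s[0]**2+s[1]**2)
def find(im,c,seeds):
    "seeds: name->(u,v,z). non-board blob (low-yellow vs board) around seed, circle fit on plane z"
    hsv=cv2.cvtColor(im,cv2.COLOR_RGB2HSV);H,S,V=cv2.split(hsv)
    board=((H>=17)&(H<=32)&(S>60)&(V>150)).astype(np.uint8)
    board=cv2.morphologyEx(board,cv2.MORPH_OPEN,np.ones((3,3)))
    n,l=cv2.connectedComponents(1-board,connectivity=4)
    out={}
    for k,(u,v,z) in seeds.items():
        m=(l==l[v,u]).astype(np.uint8)
        cn=max(cv2.findContours(m,cv2.RETR_EXTERNAL,cv2.CHAIN_APPROX_NONE)[0],key=cv2.contourArea)[:,0]
        p,r=circ(ray(c,cn,z));out[k]=p;print(k,p.round(4),"dia mm",(2000*r).round(1),"n",len(cn))
    return out
E
python3 - <<'E'
from h import *
d=np.load("w1.npz");c=cam("wrist",d)
im=d["im"];hsv=cv2.cvtColor(im,cv2.COLOR_RGB2HSV)
for q in [(250,190),(180,130),(350,150),(190,228),(321,262),(208,160),(326,184),(40,300)]:print(q,hsv[q[1],q[0]])
find(im,c,dict(L=(321,246,.033),S=(190,215,.033),RL=(208,160,.025),RS=(326,184,.025)))
print("pot top",ray(c,(278,142),.07),"corners",ray(c,[(151,97),(398,146),(356,283),(145,249)],.025).round(4).tolist())
E
```

```text
(250, 190) [ 24 126 252]
(180, 130) [ 23 128 251]
(350, 150) [ 23 131 250]
(190, 228) [ 11 158 208]
(321, 262) [23 44 98]
(208, 160) [ 18  42 151]
(326, 184) [ 18  41 144]
(40, 300) [ 14 173 195]
L [0.4883 0.0766] dia mm 876.4 n 1956
S [0.5691 0.2307] dia mm 48.5 n 97
RL [0.6503 0.2267] dia mm 63.9 n 138
RS [0.6652 0.0593] dia mm 44.6 n 92
pot top [[0.7054433  0.13926817]] corners [[0.7106, 0.3118], [0.7414, -0.0189], [0.526, -0.0391], [0.4926, 0.2902]]
```

```bash
cat >> h.py <<'E'
def patch(im,c,u,v,z=.035,rad=30):
    hsv=cv2.cvtColor(im,cv2.COLOR_RGB2HSV)
    m=((hsv[...,1]<75)&(hsv[...,2]>165)).astype(np.uint8);n,l=cv2.connectedComponents(m)
    m=(l==l[v,u]).astype(np.uint8);cn=max(cv2.findContours(m,cv2.RETR_EXTERNAL,cv2.CHAIN_APPROX_NONE)[0],key=cv2.contourArea)[:,0]
    p,r=circ(ray(c,cn,z));print("patch",p.round(4),"dia",(2000*r).round(1),len(cn));return p
E
python3 - <<'E'
from h import *
d=np.load("w1.npz");c=cam("wrist",d);im=d["im"]
L=patch(im,c,321,246);S=patch(im,c,190,215)
RL=np.array([.6503,.2267]);RS=np.array([.6652,.0593])
for n,a,b,off in(("L",L,RL,.0393),("S",S,RS,.0284)):
    v=(b-a);u=v/np.linalg.norm(v);print(n,np.linalg.norm(v),np.degrees(np.arctan2(*u[::-1])),"pre",a-u*(off+.02),"end",b-u*off)
E
```

```text
patch [0.5738 0.0373] dia 42.9 79
patch [0.5675 0.2335] dia 30.2 59
L 0.2042627927679438 68.0046632882539 pre [ 0.55158753 -0.0176792 ] end [0.63558093 0.19026048]
S 0.19970553353415715 -60.725806882707616 pre [0.54387897 0.27571988] end [0.6513127  0.08407302]
```

Call:
{"api": "step_arm", "payload": {
  "plan": "0 0 0 0 0 -0.18 -0.3;0 0 0 0 0 -0.18 -0.3;0 0 0 0 0 -0.18 -0.3;0 0 0 0 0 -0.18 -0.3;0 0 0 0 0 -0.18 -0.3;0 0 0 0 0 0 -0.3"
}}

```text
clock: 2.95
position: [0.658, 0.1161, 0.2968]
tcp_rot: [-2.613, -1.743, 0.001]
force: [0.9, 0.4, -0.1]
width: 0.0297
```

```bash
python3 -c "
from h import *
go(.5516,-.0177,.12,68)"
```

```text
t 2.95 yaw 67.4 shift [-2.739 -0.777  2.948] axis [-0.001  0.    -1.   ]
turn [-0.0009  0.0003 -0.0104] shift after turn [-2.732 -0.808  2.947]
```

Call:
{"api": "step_arm", "payload": {
  "plan": "-0.5 -0.16 0.4 0 0 -0.01 -0.3;-0.7 -0.2 0.5 0 0 0 -0.3;-0.7 -0.2 0.5 0 0 0 -0.3;-0.5 -0.16 0.5 0 0 0 -0.3;-0.33 -0.09 0.5 0 0 0 -0.3;0 0 0.54 0 0 0 -0.3;0 0 0 0 0 0 -0.3;0 0 0 0 0 0 -0.3"
}}

```text
clock: 3.95
position: [0.5527, -0.0165, 0.1221]
tcp_rot: [2.603, 1.758, 0.003]
force: [0.2, 0.3, -0.4]
width: 0.0298
```

```bash
python3 - <<'E'
from h import *
go(.5516,-.0177,.035,68)
o=manip.get_obs();im=imaging.snapshot("wrist")
np.savez("w2.npz",im=im,**o);cv2.imwrite("pics/w2.png",im[:,:,::-1])
E
```

```text
t 3.95 yaw 68.07 shift [-0.026 -0.013  1.451] axis [ 0.002  0.    -1.   ]
turn [ 0.0017 -0.0009  0.0013] shift after turn [-0.025 -0.01   1.451]
```

View pics/w2.png

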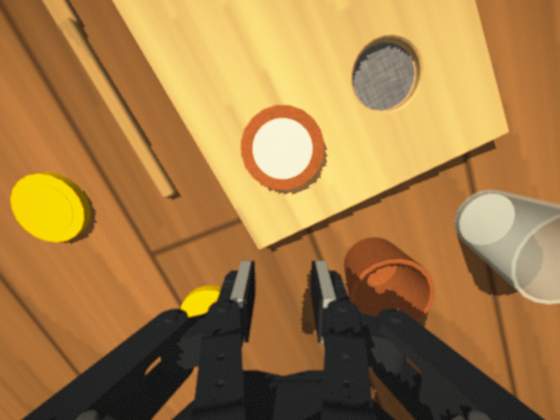

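```bash
python3 - <<'E'
from h import *
d=np.load("w1.npz");c=cam("wrist",d);find(d["im"],c,dict(S=(190,215,.035),RL=(208,160,.02),RS=(326,184,.02)))
d=np.load("w2.npz");c=cam("wrist",d);im=d["im"];
hsv=cv2.cvtColor(im,cv2.COLOR_RGB2HSV)
L=patch(im,c,283,148);find(im,c,dict(L=(283,148,.035)))
for z in(.02,):
    m=((hsv[...,1]<75)&(hsv[...,2]>90)&(hsv[...,2]<180)).astype(np.uint8)
    m=cv2.morphologyEx(m,cv2.MORPH_OPEN,np.ones((3,3)));n,l=cv2.connectedComponents(m);m=(l==l[74,386]).astype(np.uint8)
    cn=max(cv2.findContours(m,cv2.RETR_EXTERNAL,cv2.CHAIN_APPROX_NONE)[0],key=cv2.contourArea)[:,0]
    p,r=circ(ray(c,cn,z));print("RS",p,r*2000)
E
```

```text
S [0.5703 0.2297] dia mm 48.2 n 97
RL [0.6496 0.2272] dia mm 64.7 n 138
RS [0.6646 0.0577] dia mm 45.2 n 92
patch [0.574  0.0373] dia 43.7 166
L [0.5743 0.036 ] dia mm 64.2 n 249
RS [0.66338057 0.05517613] 42.79109835528505
```

Call:
{"api": "step_arm", "payload": {
  "plan": "0 0 0.4 0 0 0 -0.3;0 0 0.4 0 0 0 -0.3;0 0 0.4 0 0 0 -0.3;0 0 0.25 0 0 0 -0.3;0 0 0.1 0 0 0 -0.3;0 0 0 0 0 0 -0.3"
}}

```text
clock: 4.75
position: [0.5522, -0.0169, 0.0283]
tcp_rot: [2.602, 1.759, 0.001]
force: [-0.1, 0.1, -0.3]
width: 0.0301
```

Call:
{"api": "step_arm", "payload": {
  "plan": "0 0 0.03 0 0 0 -0.3;0 0 0 0 0 0 -0.3;0 0 0.03 0 0 0 -0.3;0 0 0 0 0 0 -0.3"
}}

```text
clock: 5.25
position: [0.5521, -0.0171, 0.0247]
tcp_rot: [2.602, 1.759, 0.001]
force: [-0.3, -0.2, 3.7]
width: 0.0302
```

Call:
{"api": "step_arm", "payload": {
  "plan": "0 0 -0.06 0 0 0 -0.3;0.15 0 0 0 0 0 -0.3;0.15 0 0 0 0 0 -0.3;0.15 0 0 0 0 0 -0.3;0.15 0 0 0 0 0 -0.3;0.15 0 0 0 0 0 -0.3;0.15 0 0 0 0 0 -0.3;0 0 0 0 0 0 -0.3"
}}

```text
clock: 6.25
position: [0.5723, 0.0344, 0.028]
tcp_rot: [-2.601, -1.761, -0.002]
force: [0.3, 0.1, -0.5]
width: 0.0299
```

```bash
cat >> h.py <<'E'
def look(tag,z=.035):
    "find white patch nearest ahead of fingers; print in tool frame"
    o=manip.get_obs();im=imaging.snapshot("wrist");np.savez(tag+".npz",im=im,**o);cv2.imwrite(f"pics/{tag}.png",im[:,:,::-1])
    c=cam("wrist",o);hsv=cv2.cvtColor(im,cv2.COLOR_RGB2HSV);M=R.from_rotvec(o["tcp_rot"]).as_matrix()
    print("t",o["clock"],"tcp",o["position"].round(4),"F",o["force"].round(1))
    m=((hsv[...,1]<75)&(hsv[...,2]>165)).astype(np.uint8)
    for cn in cv2.findContours(m,cv2.RETR_EXTERNAL,cv2.CHAIN_APPROX_NONE)[0]:
        if cv2.contourArea(cn)<300:continue
        p,r=circ(ray(c,cn[:,0],z));q=M.T@(np.r_[p,z]-o["position"])
        print("white",p.round(4),"dia",round(2000*r,1),"rel mm",(1000*q[:2]).round(1),"px",cn[:,0].mean(0).round())
    m=((hsv[...,1]<75)&(hsv[...,2]>90)&(hsv[...,2]<180)).astype(np.uint8);m=cv2.morphologyEx(m,cv2.MORPH_OPEN,np.ones((3,3)))
    for cn in cv2.findContours(m,cv2.RETR_EXTERNAL,cv2.CHAIN_APPROX_NONE)[0]:
        if cv2.contourArea(cn)<600:continue
        p,r=circ(ray(c,cn[:,0],.02));q=M.T@(np.r_[p,.02]-o["position"])
        print("grey",p.round(4),"dia",round(2000*r,1),"rel mm",(1000*q[:2]).round(1),"px",cn[:,0].mean(0).round())
E
python3 -c "
from h import *
look('w3')"
```

```text
t 6.25 tcp [0.5723 0.0344 0.028 ] F [ 0.3  0.1 -0.5]
white [ 0.6978 -0.0488] dia 17.6 rel mm [-30.7 147.4] px [548. 334.]
white [0.5874 0.0721] dia 43.8 rel mm [40.6  0. ] px [283. 206.]
grey [ 0.7078 -0.083 ] dia 51.5 rel mm [-58.7 169.4] px [546. 349.]
grey [0.663  0.0563] dia 42.3 rel mm [54.  76.1] px [432. 170.]
```

Call:
{"api": "step_arm", "payload": {
  "plan": "0.18 0 0 0 0 0 -0.3;0.25 0 0 0 0 0 -0.3;0.25 0 0 0 0 0 -0.3;0.25 0 0 0 0 0 -0.3;0.25 0 0 0 0 0 -0.3;0.25 0 0 0 0 0 -0.3;0.18 0 0 0 0 0 -0.3;0.1 0 0 0 0 0 -0.3"
}}

```text
clock: 7.3
position: [0.6103, 0.1291, 0.0279]
tcp_rot: [-2.602, -1.76, 0.0]
force: [-0.6, -0.9, 0.4]
width: 0.0303
```

Call:
{"api": "step_arm", "payload": {
  "plan": "0.1 0 0 0 0 0 -0.3;0.1 0 0 0 0 0 -0.3;0.1 0 0 0 0 0 -0.3;0 0 0 0 0 0 -0.3"
}}

```text
clock: 7.8
position: [0.617, 0.1458, 0.028]
tcp_rot: [-2.602, -1.76, -0.001]
force: [0.9, -0.4, -0.3]
width: 0.0299
```

```bash
python3 -c "
from h import *
look('w4')"
```

```text
t 7.8 tcp [0.617  0.1458 0.028 ] F [ 0.9 -0.4 -0.3]
white [0.7216 0.1158] dia 45.6 rel mm [ 11.1 108.2] px [495. 261.]
white [0.6321 0.183 ] dia 43.8 rel mm [40.1  0.1] px [283. 207.]
white [0.5672 0.2331] dia 31.3 rel mm [ 62.6 -78.8] px [108. 160.]
grey [0.7205 0.1158] dia 34.7 rel mm [ 10.7 107.2] px [472. 245.]
grey [0.6509 0.2269] dia 55.5 rel mm [87.9  1.3] px [285.  97.]
grey [0.7531 0.2263] dia 29.6 rel mm [125.4  96.3] px [504.  15.]
```

View pics/w4.png

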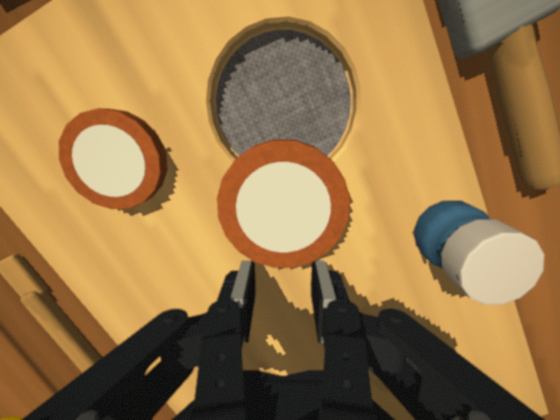

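View w4 shows the disc (283,205) in line with the large recess, whose mouth spans columns 208–356 with its top at row 17. I'll compute the distance left from the mouth rim.

```bash
python3 - <<'E'
from h import *
d=np.load("w4.npz");c=cam("wrist",d);M=R.from_rotvec(d["tcp_rot"]).as_matrix()
P=ray(c,[(208,95),(356,95),(282,17)],.025)
q=(M.T@(np.c_[P,[.025]*3]-d["position"]).T).T*1000;print(q.round(1))
E
```

```text
[[ 91.1 -33.9   3.1]
 [ 91.1  33.2   3.1]
 [121.6  -0.3   3.1]]
```

Call:
{"api": "step_arm", "payload": {
  "plan": "0.1 0 0 0 0 0 -0.3;0.12 0 0 0 0 0 -0.3;0.12 0 0 0 0 0 -0.3;0.12 0 0 0 0 0 -0.3;0.1 0 0 0 0 0 -0.3;0.1 0 0 0 0 0 -0.3;0.08 0 0 0 0 0 -0.3;0.04 0 0 0 0 0 -0.3"
}}

```text
clock: 8.85
position: [0.6344, 0.1889, 0.0279]
tcp_rot: [-2.602, -1.76, -0.0]
force: [0.4, -0.6, -0.5]
width: 0.0298
```

```bash
python3 -c "
from h import *
look('w5')"
```

```text
t 8.85 tcp [0.6344 0.1889 0.0279] F [ 0.4 -0.6 -0.5]
white [0.7184 0.1073] dia 39.4 rel mm [-44.4 108.4] px [477. 346.]
white [0.5672 0.233 ] dia 31.2 rel mm [ 16.  -78.8] px [125. 254.]
white [0.6498 0.2272] dia 41.5 rel mm [41.3  0. ] px [283. 205.]
white [0.5804 0.3367] dia 10.2 rel mm [ 117.1 -105.1] px [16. 20.]
grey [0.7222 0.1081] dia 28.8 rel mm [-42.2 111.6] px [465. 329.]
grey [0.7553 0.2369] dia 44.8 rel mm [89.6 94.3] px [483.  96.]
grey [0.7492 0.271 ] dia 36.0 rel mm [119.   75.9] px [455.  27.]
```

View pics/w5.png

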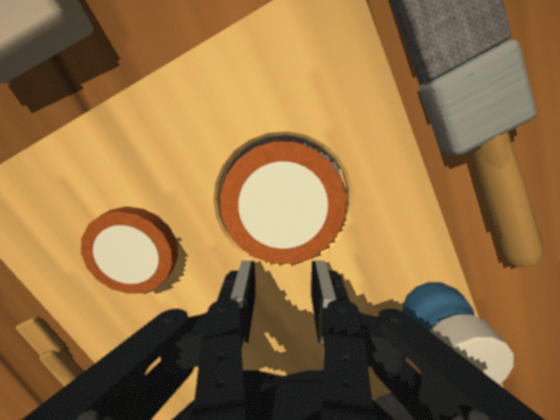

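Disc L has dropped: its apparent patch size shrank by the amount expected for about 10 mm, the ring shows no shadow, and it sits within 2 mm of the centre. Next I'll lift and go behind the small disc.

Call:
{"api": "step_arm", "payload": {
  "plan": "-0.05 0 -0.3 0 0 0 -0.3;0 0 -0.7 0 0 0 -0.3;0 0 -0.7 0 0 -0.177 -0.3;0 0 0 0 0 -0.177 -0.3;0 0 0 0 0 -0.177 -0.3;0 0 0 0 0 -0.177 -0.3;0 0 0 0 0 -0.177 -0.3;0 0 0 0 0 0 -0.3"
}}

```text
clock: 9.9
position: [0.6334, 0.1851, 0.1309]
tcp_rot: [1.602, 2.702, 0.001]
force: [-0.7, -0.1, -0.2]
width: 0.0298
```

```bash
python3 -c "
from h import *
go(.5444,.2744,.1,118.7);look('w6')"
```

```text
t 9.9 yaw 118.66 shift [ 2.018 -0.589  0.514] axis [ 0.001  0.    -1.   ]
turn [ 0.0009  0.0001 -0.0008] shift after turn [ 2.019 -0.587  0.515]
t 9.9 tcp [0.6334 0.1851 0.1309] F [-0.7 -0.1 -0.2]
white [0.6468 0.2261] dia 41.2 rel mm [29.6 31.3] px [321. 182.]
white [0.5675 0.2331] dia 30.5 rel mm [ 73.8 -35. ] px [236. 126.]
grey [0.7526 0.2607] dia 70.6 rel mm [  9.2 140.7] px [442. 199.]
grey [0.683  0.3618] dia 62.0 rel mm [131.3 128.1] px [453.  42.]
```

Call:
{"api": "step_arm", "payload": {
  "plan": "0.4 -0.12 0 0 0 0 -0.3;0.6 -0.17 0 0 0 0 -0.3;0.6 -0.17 0 0 0 0 -0.3;0.42 -0.13 0.2 0 0 0 -0.3;0 0 0.3 0 0 0 -0.3;0 0 0 0 0 0 -0.3"
}}

```text
clock: 10.7
position: [0.5439, 0.2727, 0.0983]
tcp_rot: [-1.602, -2.702, 0.005]
force: [1.0, 0.0, -0.0]
width: 0.0295
```

```bash
python3 -c "
from h import *
go(.5444,.2744,.028,118.7)"
```

```text
t 10.7 yaw 118.68 shift [0.022 0.024 1.172] axis [-0.002 -0.003 -1.   ]
turn [-0.003   0.0016 -0.0004] shift after turn [0.02  0.02  1.172]
```

Call:
{"api": "step_arm", "payload": {
  "plan": "0.02 0.025 0.3 0 0 0 -0.3;0 0 0.4 0 0 0 -0.3;0 0 0.3 0 0 0 -0.3;0 0 0.15 0 0 0 -0.3;0 0 0.02 0 0 0 -0.3;0 0 0 0 0 0 -0.3"
}}

```text
clock: 11.45
position: [0.5449, 0.2769, 0.0302]
tcp_rot: [1.598, 2.704, 0.002]
force: [0.4, 0.7, -0.1]
width: 0.0296
```

```bash
python3 -c "
from h import *
go(.5444,.2744,.028,118.7);print(manip.get_obs()['position'],manip.get_obs()['force'])"
```

```text
t 11.45 yaw 118.82 shift [-0.033 -0.026  0.037] axis [ 0.001  0.001 -1.   ]
turn [ 0.0011 -0.0001  0.0021] shift after turn [-0.033 -0.026  0.037]
[0.54485057 0.27687419 0.03022921] [ 0.4270541   0.69005551 -0.12393464]
```

Call:
{"api": "step_arm", "payload": {
  "plan": "0 -0.02 0.035 0 0 0 -0.3;-0.15 0 0 0 0 0 -0.3;-0.15 0 0 0 0 0 -0.3;-0.15 0 0 0 0 0 -0.3;-0.15 0 0 0 0 0 -0.3;-0.15 0 0 0 0 0 -0.3;-0.15 0 0 0 0 0 -0.3;0 0 0 0 0 0 -0.3"
}}

```text
clock: 12.45
position: [0.57, 0.2274, 0.0274]
tcp_rot: [1.601, 2.703, -0.001]
force: [0.7, -0.1, 0.5]
width: 0.0295
```

```bash
python3 - <<'E'
from h import *
look('w7')
a=imaging.snapshot("scene")[170:300,220:440];b=imaging.snapshot("side")[150:350,110:350]
f=lambda i:cv2.resize(i,(560,int(i.shape[0]*560/i.shape[1])))
w=np.load('w7.npz')['im'][:,:];cv2.imwrite("pics/c7.png",np.hstack([cv2.resize(np.vstack([f(a)]),(400,236)),cv2.resize(w,(315,236))])[:,:,::-1])
E
```

```text
t 12.45 tcp [0.57   0.2274 0.0274] F [ 0.7 -0.1  0.5]
white [0.5777 0.2041] dia 21.3 rel mm [-24.1  -4.5] px [273. 321.]
white [0.6401 0.2333] dia 32.4 rel mm [-28.5  64.3] px [405. 313.]
white [0.5656 0.3523] dia 44.5 rel mm [111.7  56.1] px [429.  32.]
grey [0.7503 0.246 ] dia 51.8 rel mm [-70.4 167. ] px [539. 363.]
grey [0.5943 0.1899] dia 28.8 rel mm [-44.6   3.3] px [288. 335.]
grey [0.6614 0.3434] dia 27.7 rel mm [ 57.8 135.9] px [548. 166.]
```

View pics/c7.png

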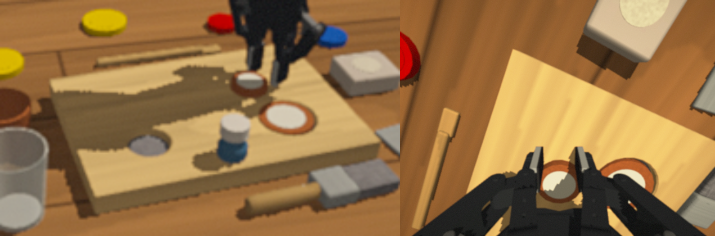

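View c7 shows the large disc flush in its recess and the small disc held against both fingertips. I'll go on pushing along −x.

Call:
{"api": "step_arm", "payload": {
  "plan": "-0.15 0 0 0 0 0 -0.3;-0.2 0 0 0 0 0 -0.3;-0.25 0 0 0 0 0 -0.3;-0.25 0 0 0 0 0 -0.3;-0.25 0 0 0 0 0 -0.3;-0.25 0 0 0 0 0 -0.3;-0.2 0 0 0 0 0 -0.3;-0.15 0 0 0 0 0 -0.3"
}}

```text
clock: 13.6
position: [0.619, 0.1384, 0.0276]
tcp_rot: [1.599, 2.704, 0.0]
force: [-0.2, -0.3, 0.3]
width: 0.0301
```

Call:
{"api": "step_arm", "payload": {
  "plan": "-0.12 0 0 0 0 0 -0.3;-0.1 0 0 0 0 0 -0.3;-0.08 0 0 0 0 0 -0.3;0 0 0 0 0 0 -0.3"
}}

```text
clock: 14.1
position: [0.6275, 0.1231, 0.0276]
tcp_rot: [1.599, 2.704, -0.0]
force: [-0.1, 0.3, 0.2]
width: 0.03
```

```bash
python3 - <<'E'
from h import *
look('w8')
go(.6638,.0563,.028,118.7)
a=imaging.snapshot("scene")[190:290,230:370];b=imaging.snapshot("side")[170:270,190:330]
cv2.imwrite("pics/c8.png",np.hstack([cv2.resize(i,(396,283),interpolation=cv2.INTER_CUBIC) for i in (a,b)])[:,:,::-1])
E
```

```text
t 14.1 tcp [0.6275 0.1231 0.0276] F [-0.1  0.3  0.2]
white [0.7457 0.1309] dia 24.1 rel mm [-50.1 107.4] px [474. 355.]
white [0.6352 0.1003] dia 21.4 rel mm [-23.7  -4.2] px [274. 320.]
white [0.6448 0.223 ] dia 40.9 rel mm [79.2 63.3] px [428. 120.]
grey [0.7405 0.1345] dia 25.5 rel mm [-44.5 104.5] px [453. 332.]
t 14.15 yaw 118.82 shift [-1.273 -0.006 -0.007] axis [ 0. -0. -1.]
turn [-0.      0.0001  0.0021] shift after turn [-1.273 -0.004 -0.007]
```

View pics/c8.png

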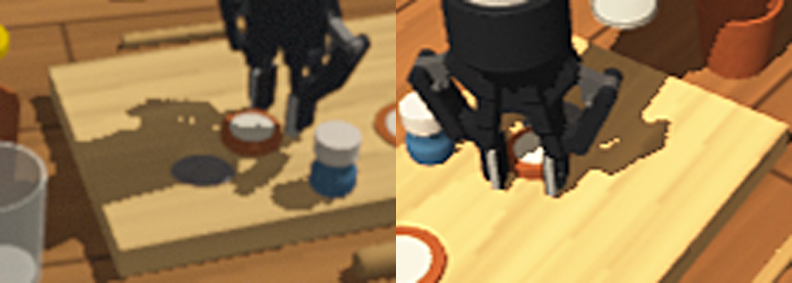

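View c8 shows the small disc still held by the fingers, with the small recess directly ahead and about 47 mm to go.

Call:
{"api": "step_arm", "payload": {
  "plan": "-0.1 0 0 0 0 0 -0.3;-0.12 0 0 0 0 0 -0.3;-0.12 0 0 0 0 0 -0.3;-0.12 0 0 0 0 0 -0.3;-0.1 0 0 0 0 0 -0.3;-0.1 0 0 0 0 0 -0.3;-0.06 0 0 0 0 0 -0.3;-0.05 0 0 0 0 0 -0.3"
}}

```text
clock: 15.25
position: [0.6496, 0.0827, 0.0276]
tcp_rot: [1.599, 2.704, -0.0]
force: [0.0, 0.3, 0.3]
width: 0.0297
```

```bash
python3 - <<'E'
from h import *
look('w9')
go(.6640,.0568,.028,118.7)
a=imaging.snapshot("scene")[210:290,240:352];b=imaging.snapshot("wrist")[220:380,170:394]
cv2.imwrite("pics/c9.png",np.hstack([cv2.resize(i,(396,283),interpolation=cv2.INTER_CUBIC) for i in (a,b)])[:,:,::-1])
E
```

```text
t 15.25 tcp [0.6496 0.0827 0.0276] F [0.  0.3 0.3]
white [0.6569 0.0608] dia 19.0 rel mm [-22.7  -4.2] px [274. 318.]
white [0.7366 0.1343] dia 40.8 rel mm [  3.3 101.1] px [479. 276.]
white [0.649  0.2151] dia 33.2 rel mm [116.3  63.3] px [443.  24.]
grey [0.6715 0.0509] dia 21.2 rel mm [-38.4   3.9] px [290. 327.]
grey [0.73   0.1402] dia 27.9 rel mm [11.6 98.1] px [457. 245.]
t 15.3 yaw 118.79 shift [-0.486  0.002 -0.008] axis [ 0. -0. -1.]
turn [-0.0001  0.0005  0.0016] shift after turn [-0.486  0.003 -0.008]
```

View pics/c9.png

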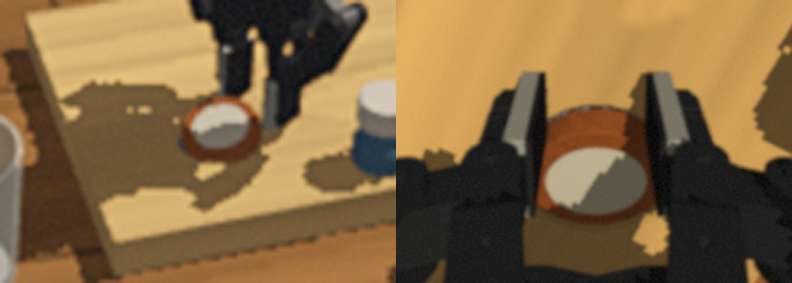

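View c9 shows the small disc over the recess. It looks tipped, with its rear rim still up on the edge, so I'll nudge it a little further.

Call:
{"api": "step_arm", "payload": {
  "plan": "-0.02 0 0 0 0 0 -0.3;-0.02 0 0 0 0 0 -0.3;-0.02 0 0 0 0 0 -0.3;0 0 0 0 0 0 -0.3"
}}

```text
clock: 15.9
position: [0.6514, 0.0797, 0.0276]
tcp_rot: [1.599, 2.704, -0.0]
force: [-0.6, -0.6, 0.3]
width: 0.0302
```

```bash
python3 - <<'E'
from h import *
look('w10')
go(.6640,.0568,.028,118.7)
a=imaging.snapshot("scene")[210:290,240:352];b=imaging.snapshot("wrist")[220:380,170:394]
cv2.imwrite("pics/c10.png",np.hstack([cv2.resize(i,(396,283),interpolation=cv2.INTER_CUBIC) for i in (a,b)])[:,:,::-1])
E
```

```text
t 15.9 tcp [0.6514 0.0797 0.0276] F [-0.6 -0.6  0.3]
white [0.6557 0.0645] dia 23.0 rel mm [-15.4  -3.5] px [275. 307.]
white [0.7361 0.1354] dia 40.8 rel mm [  8.  101.1] px [481. 267.]
white [0.6498 0.2139] dia 31.0 rel mm [118.3  63.2] px [443.  20.]
grey [0.6702 0.0547] dia 23.8 rel mm [-30.9   4.4] px [293. 316.]
grey [0.7283 0.1429] dia 25.7 rel mm [18.3 97.8] px [460. 235.]
t 15.95 yaw 118.81 shift [-0.437  0.    -0.006] axis [ 0. -0. -1.]
turn [0.0001 0.0001 0.002 ] shift after turn [-0.437  0.001 -0.006]
```

View pics/c10.png

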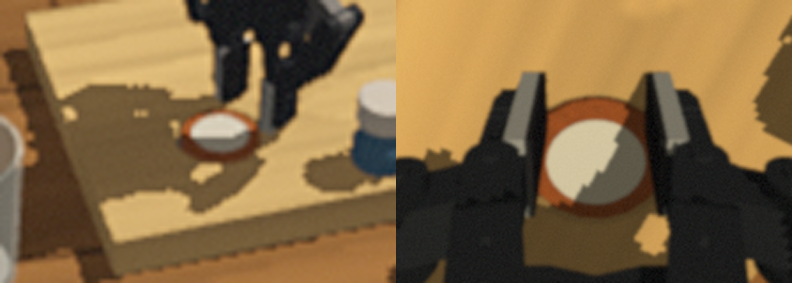

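It has dropped in. I'll back off, lift clear and check both discs from above.

Call:
{"api": "step_arm", "payload": {
  "plan": "0.05 0 -0.2 0 0 0 -0.3;0 0 -0.7 0 0 0 -0.3;0 0 -0.8 0 0 0 -0.3;0 0 -0.8 0 0 0 -0.3;-0.7 0 -0.5 0 0 0 -0.3;-0.8 0 0 0 0 0 -0.3;-0.4 0 0 0 0 0 -0.3;0 0 0 0 0 0 -0.3"
}}

```text
clock: 17.05
position: [0.7047, -0.0189, 0.2068]
tcp_rot: [-1.602, -2.701, 0.001]
force: [-0.2, -0.4, 0.2]
width: 0.03
```

```bash
python3 - <<'E'
from h import *
look('w11',.025)
a=imaging.snapshot("scene")[180:290,230:440];b=imaging.snapshot("wrist")
cv2.imwrite("pics/c11.png",np.hstack([cv2.resize(a,(400,300),interpolation=cv2.INTER_CUBIC),cv2.resize(b,(400,300))])[:,:,::-1])
E
```

```text
t 17.05 tcp [ 0.7047 -0.0189  0.2068] F [-0.2 -0.4  0.2]
white [ 0.9857 -0.203 ] dia 70.3 rel mm [-296.4  158.5] px [384. 396.]
white [ 0.7373 -0.1137] dia 84.2 rel mm [-99.  -16.6] px [266. 267.]
white [ 0.9851 -0.0025] dia 118.3 rel mm [-120.2  254.1] px [489. 283.]
white [0.9642 0.1192] dia 55.3 rel mm [ -3.4 294.1] px [542. 196.]
white [0.6638 0.0581] dia 30.9 rel mm [87.1  1.2] px [283. 109.]
white [0.7103 0.1531] dia 35.2 rel mm [148.1  87.6] px [373.  41.]
grey [ 0.991  -0.2084] dia 68.0 rel mm [-303.7  160.6] px [385. 399.]
grey [0.969  0.0277] dia 196.7 rel mm [-86.  254.5] px [506. 248.]
```

View pics/c11.png

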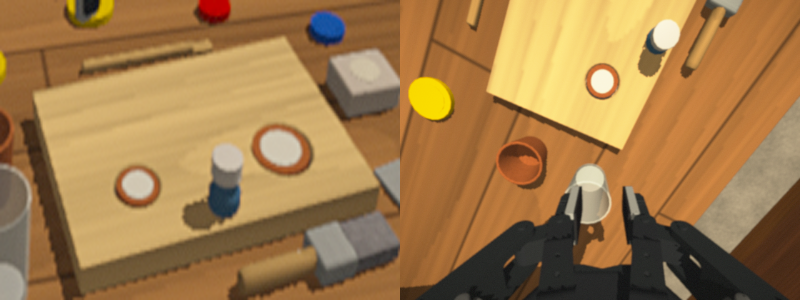

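View c11 shows both discs in their recesses, with flat rings and no cast shadow. The pot and the other objects look to be where they were, and the arm is clear.

```bash
python3 -c "
from rig import job
print(job.finish_job())"
```

```text
the job is handed in; nothing more can be done
None
```

Both discs are in the recesses of their own size, and I handed the job in at about 17 s of the 67 s limit; it reported no verdict. I slid each disc diagonally across the board with the two fingertips, opened 30 mm, behind its rim.

- **Large disc:** it came to rest about 0.5 mm from the measured centre of the large recess. Its patch shrank in the picture by about what a 10 mm drop would give.
- **Small disc:** it stopped at first, apparently tipped on the recess edge, so I gave it a further push of about 3.5 mm. It then dropped in and lay about 1.5 mm from the centre of the small recess.
- **Final look:** both discs looked flat and flush with no shadow at the rim, and the arm was clear with no force on it. The other objects looked undisturbed, though I did not measure them again. I judged flushness by eye and by patch size, not by a direct height measurement.
- **Disagreement:** early outline and patch readings of the small disc's position differed by about 4 mm because of its shadow. I used the patch reading, and later looks agreed with it.

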